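# Fetch the tool tote from under the bench shelf and hold it level

## Task

Slide the wooden tool tote along the bench straight out from under the shelf until it stands on the bench fully clear of it, without knocking it against the shelf. Then lift it about 10 cm off the bench and finish while still holding it there, steady and level, with nothing but the gripper carrying it, its tools still in it and the glue bottle upright. Leave everything else where it is.

Things in the scene. Friction and masses are not known exactly. Their poses are not given: they have to be found in the camera images.
- tote: Open wooden tool tote (sizes in mm), 240 long (its x) x 130 wide x 150 high, 0.36 kg empty, 0.65 to 0.9 kg with its tools. Origin: centre of its underside, z up. It stands lengthwise in one of the shelf's three bays: +x end under the shelf, -x end sticking out 125 to 145 towards the robot. Side walls 60 high, 6 thick; end boards 10 thick; inner floor at 8; middle divider 50 high.
- tote_handle (a point): Middle of the tote's handle, 130 above its underside: a wooden bar along the tote's x between the end boards, 220 long, 20 wide, 28 high, graspable from above anywhere along it, fingers closing across the tote. The loaded tote balances up to 25 before or behind this point, depending on where its tools lie; gripped lightly near one end it tips.
- plane: Small wooden hand plane lying in the tote, left (+y of the tote) of the divider, 150 x 44 x 34 plus iron, up to 65 high, origin: centre of its underside; about 0.25 kg (0.2 to 0.3).
- glue: Small white glue bottle with a pointed nozzle standing in the tote, right (-y) of the divider, near its front or its back end, 46 diameter, 83 high, about 0.11 kg (0.06 to 0.14). Origin: centre of its underside, z up its axis.
- sanding_block: Cork sanding block, 85 x 50 x 29, 0.05 kg, lying in the tote right of the divider at the other end from the glue bottle. Origin: centre of its underside.
- shelf: Plywood shelf on the bench, fixed, 580 wide, 200 deep, its board from 175 to 193 above the bench. Origin: middle of its front edge, at bench level; x points into it, away from the robot; y along the edge. Two 12 thick partitions at y = -92 and 92, 10 behind the front edge, and end panels make three bays: 173 wide, at y = -185, 0 and 185. Jars and a rabbit up to 110 high stand on it.
- crate: Open wooden crate of sawn blanks, 170 x 140 x 110 high, in another bay, sticking 15 to 35 mm out of it; loose, 0.95 kg. Origin: at its underside, 10 mm behind its front face; its x points into the shelf. To be left alone.
- drawer_unit: Grey plastic unit of six small drawers, 155 x 140 x 125 high, in the third bay, sticking 5 to 25 mm out of it; loose, 1.4 kg. Origin: at the foot of its front face; x points into the shelf. To be left alone.
- fish: Sawn wooden fish lying on the bench in front of the crate, 120 x 58 x 18; origin: centre of its underside. To be left alone.
- hare: Sawn wooden hare lying on the bench in front of the drawer unit, 126 x 66 x 18; origin: about the centre of its underside. To be left alone.
- whale: Sawn wooden whale lying on the bench to the robot's right, 222 x 86 x 20; origin: about the centre of its underside. To be left alone.
Not all that is in view belongs to the job. Leave any yellow look-alike of the plane alone.

How it is judged:
On the way:
1. the tote has been slid out: its back end is clear of the shelf's front edge while it still stands on the bench (x of tote in the frame of shelf below -0.122 m and height (world z) of tote below 0.012 m and angle between tote's own z axis and vertical below 0.08 rad), for 0.2 s.
At the end, for the whole second after the job is handed in: Gripper holding the tote: underside 70 to 160 mm above the bench, tilt under 6 degrees, at rest, clear of the shelf and touching no other thing; its three tools inside it, the bottle leaning less than 17 degrees; all other listed things within 30 mm of where they were (height (world z) of tote between 0.07 and 0.16 m and angle between tote's own z axis and vertical below 0.105 rad and linear speed of tote below 0.02 m/s and angular speed of tote below 0.1 rad/s and x of tote in the frame of shelf below -0.12 m and contact force between the fingers and tote above 3 N and contact force between tote and shelf below 0.5 N and contact force between tote and crate below 0.5 N and contact force between tote and drawer_unit below 0.5 N and contact force between tote and fish below 0.5 N and contact force between tote and hare below 0.5 N and contact force between tote and whale below 0.5 N and angle between glue's own z axis and vertical below 0.3 rad and x of plane in the frame of tote between -0.11 and 0.11 m and y of plane in the frame of tote between -0.06 and 0.06 m and z of plane in the frame of tote between -0.005 and 0.05 m and x of glue in the frame of tote between -0.11 and 0.11 m and y of glue in the frame of tote between -0.06 and 0.06 m and z of glue in the frame of tote between -0.005 and 0.05 m and x of sanding_block in the frame of tote between -0.11 and 0.11 m and y of sanding_block in the frame of tote between -0.06 and 0.06 m and z of sanding_block in the frame of tote between -0.005 and 0.05 m and distance of each of crate, drawer_unit, fish, hare, whale from where it was at the start of the episode below 0.03 m); the arm keeps its last pose, push and grip.
It fails at once if the tote is knocked against the shelf (over 15 N) (contact force between tote and shelf above 15 N).
It fails at once if something to be left alone is pushed more than 30 mm (distance of any of crate, drawer_unit, fish, hare, whale from where it was at the start of the episode above 0.03 m).
It fails at once if the arm knocks the shelf (over 20 N) (contact force between any of the arm, the fingers and shelf above 20 N).
It also fails if it takes over 51 s, if anything falls off the work surface, if the arm or the gripper's body presses on something with over 40 N, if the wrist force passes 120 N, or if a joint passes its speed limit or range.

## Robot

A 7-joint arm with a two-finger parallel gripper is mounted at the origin on the work surface. World frame = base frame: x ahead of the robot, y to its left, z up, the work surface at z = 0. Lengths are in m, angles in rad, forces in N, time in s.
With the tool pointing down it reaches from about 0.4 to 0.75 m from the base axis. Payload 19.5 kg.
Tool frame: the origin (TCP) lies midway between the tips of the shut fingers; the grasp point (between the pads) lies arm.grasp_offset behind it (arm.grasp_offset is the distance from the TCP to the grasp point, in m); z points along the fingers, y is the direction in which the jaws open and shut (so a half turn about z gives the same grasp; the last joint's range is limited). The gripper opens to 85 mm and grips with 20 to 120 N. Pads are 22 mm wide; open, the fingers measure 114 mm over their backs; the gripper's body (76 mm by 85 mm) begins 54 mm behind the grasp point. The pads swing forward as they close: fully open they stand 13 mm farther back than shut.
Start: joints at [1.238, 0.707, -0.028, 1.485, 0.022, 0.951, -0.075], TCP at [0.165, -0.551, 0.231] pointing down, gripper open.
Joint ranges: [-2.71, 2.71], [-0.32, 2.16], [-1.57, 1.52], [0, 2.45], [-1.46, 4.6], [0, 2.02], [-2.83, 2.83]. Speed limits (rad/s): [1.89, 1.89, 2.57, 2.57, 3.01, 3.01, 3.01].

## Interface

Orientations are given as a unit quaternion [x, y, z, w].
In Python, from station import arm gives the robot as it stands. Calls block until the motion is done:
- arm.move_to(position, orientation): joint-space move of the TCP to a pose.
- arm.movel(position, velocity=0.15, rot=None, stop_force=None): straight line of the TCP; rot=None keeps the orientation; velocity is the mean speed in m/s. With stop_force (N) it stops when the force on the tool has changed by that much, and returns True; else False.
- arm.movej(angles): joint-space move.
- arm.grip(opening, f_grip=None): finger opening in m; f_grip is the grip in N (None keeps the last); returns when the fingers have stopped.
- arm.dwell(seconds).
- arm.solve_ik(position, orientation): joint angles nearest the present ones, or None.
- arm.camera(name): name is "scene" or "top" or "wrist"; returns a dict with "pixels" (480x640x3 uint8, red, green, blue), "range_z" (480x640 float32, m along the optical axis (not along the pixel's ray), 0 where there is no reading), "fovy" (degrees; the focal length in pixels is half the picture's height over the tangent of half this angle, whatever the lens; pixels are square), "cx", "cy" (the principal point, pixels), "world_to_cam" (4x4, takes a point from world to camera coordinates); the wrist camera has in their place "hand_eye" (4x4, takes a point from camera to tool coordinates, whose origin is the TCP and whose axes are the flange's). Camera axes: x right, y down, z forward; pixel columns grow to the right and rows downward; lengths in m; the calibration is good to about 2 mm. A picture is of the moment at which its call begins: read the wrist's pose just before it.
A pose or a line that the arm cannot do raises arm.Unreachable and nothing moves.
- arm.close_job(): hands the job in, once; it reports no verdict.
Readings, each from a call of its own:
- arm.get_time(): time.
- arm.get_q(): joint angles.
- arm.get_qvel(): joint speeds.
- arm.get_tau(): joint torques, N m.
- arm.get_tcp_pos(): TCP position.
- arm.get_ee_rot(): TCP orientation.
- arm.get_force(): force on the tool from outside, world axes, zero at the start.
- arm.get_wrist_torque(): the same for the moment, N m.
- arm.get_grip_width(): finger opening in m.
Only numpy, scipy, OpenCV 4.12 (cv2) and the standard library are available. Lean on these libraries where they do the work, as an engineer would, in place of code of your own. Each camera call takes 0.05 s, during which the arm holds its last target. There are 200 camera calls.

## Working session

There is one attempt and no reset: what is moved stays moved. The work goes in short steps, each a Python script; the robot and the scene stay as the last script left them, time stands still between calls to the robot, and variables do not carry over. Pictures are saved under pics/ and viewed, about 8 in all and at most 12, crops included, and the job is handed in when it is done.

```bash
mkdir -p pics
cat > h.py <<'E'
import numpy as np, cv2
from station import arm
def cloud(d):
    h,w=d["range_z"].shape; f=h/2/np.tan(np.radians(d["fovy"])/2)
    v,u=np.mgrid[:h,:w]; z=d["range_z"].astype(float)
    P=np.stack([(u-d["cx"])/f*z,(v-d["cy"])/f*z,z],-1)
    T=np.linalg.inv(d["world_to_cam"]); W=P@T[:3,:3].T+T[:3,3]; W[z==0]=np.nan
    return W
E
python3 - <<'E'
from h import *
for n in("top","scene"):
    d=arm.camera(n); cv2.imwrite(f"pics/{n}0.png",d["pixels"][...,::-1]); np.save(f"pics/{n}0.npy",cloud(d))
print(arm.get_time(),arm.grasp_offset,arm.get_ee_rot())
E
```

```text
0.1 0.0187 [ 9.89446143e-01  1.44900344e-01 -7.47538939e-05 -4.63146369e-04]
```

View pics/top0.png

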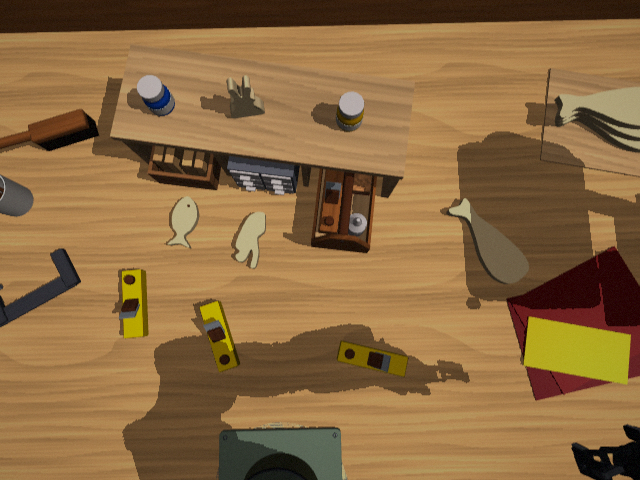

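View pics/scene0.png

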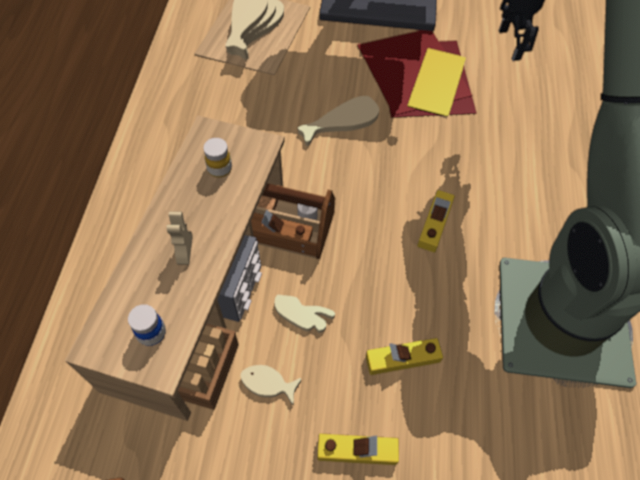

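Run:
```python
import numpy as np, cv2
W=np.load("pics/top0.npy"); x,y,z=np.moveaxis(W,-1,0)
m=(abs(z-.193)<.008)&(x>.4)
m=cv2.morphologyEx(m.astype(np.uint8),cv2.MORPH_OPEN,np.ones((5,5)))
n,l,s,c=cv2.connectedComponentsWithStats(m); i=1+s[1:,4].argmax(); P=W[l==i]
print("shelf",s[i],np.median(P[:,2])); r=cv2.minAreaRect(P[:,:2].astype(np.float32)*1000); print(r); print(cv2.boxPoints(r))
# tote: region
roi=np.zeros(z.shape,bool); roi[165:256,300:385]=1
for a,b,nm in((.136,.149,"handle+"),(.146,.16,"endboard"),(.12,.142,"h2"),(.05,.07,"side")):
    m=roi&(z>a)&(z<b); Q=W[m]; print(nm,m.sum(),Q.min(0).round(3),Q.max(0).round(3)) 
for v in range(166,256,6): print(v,' '.join('%4.0f'%(1000*t) for t in z[v,306:384:3]))
for u,v in((372,357),(340,352),(405,365),(342,240),(352,178)): print(u,v,W[v,u].round(3))
```

```text
shelf [  111    44   304   133 25163] 0.19394247590242308
((784.5874633789062, 9.48760986328125), (581.440185546875, 204.20872497558594), 80.43235778808594)
[[ 635.5823  -260.21765]
 [ 836.95044 -294.15955]
 [ 933.59265  279.19287]
 [ 732.2245   313.13477]]
handle+ 694 [ 0.521 -0.172  0.136] [ 0.681 -0.062  0.149]
endboard 242 [ 0.522 -0.169  0.146] [ 0.678 -0.072  0.154]
h2 209 [ 0.52 -0.18  0.12] [ 0.684 -0.061  0.142]
side 1066 [ 0.516 -0.246  0.05 ] [ 0.705 -0.061  0.07 ]
166  147  181  179  183  184  187  192  192  191  193  195  196  194  195  192  197  194  196  196  191  193  194  193  193  196  194
172  108   40   -1    0    2   62    6   41   44   41   44   42   44  141  147  176  178  181  184  185  188  192  194  193  194  195
178   62    6    3   -0    1   44    8   39   43   42   43   41   43  143  143  143   39   40   39   38   39   34   24   61   -2    3
184   14   -2   -1   -1   60   11   41   69   70   67   71   71   44  146  142  147   39   37   33   39   37   37   36   62   -0    2
190   -4   -1   -2    2   62   10   45   66   66   67   65   56   40  146  144  143
[... 845 characters left out ...]
   3    1
232   -0    1   60   11    9   19   23   28   32   39   37  143  145  145   25   49   57   58   55    9    9   60    4   -1    2    3
238   -1    6   69   83   97  112  125  138  145  147  152  150  152  152  152  151  153  137   12   10   24   63    2    2    1   -1
244    3   -2   34   41   47   50   54   65   63   72   75   77   82   90   94   98  102  108  112  102   85   68    2    3    3    4
250   -0    0   -2    2    1    4    3   -1   -1   -2   -0   -2   -1    2    5   14   18   26   27   34   40    1    2   -0    0    1
372 357 [ 0.283 -0.204  0.042]
340 352 [ 0.295 -0.136  0.036]
405 365 [ 0.264 -0.275  0.036]
342 240 [ 0.525 -0.142  0.136]
352 178 [ 0.651 -0.166  0.145]
```

```bash
cat >> h.py <<'E'
YS=np.radians(80.43235778808594-90)
S0=np.array([(.6356+.7322)/2,(.3131-.2602)/2]); RS=np.array([[np.cos(YS),-np.sin(YS)],[np.sin(YS),np.cos(YS)]])
def toshelf(p): return (np.asarray(p)[...,:2]-S0)@RS
def fromshelf(p): return RS@np.asarray(p)+S0
E
python3 - <<'E'
from h import *
W=np.load("pics/top0.npy"); z=W[...,2]; S=toshelf(W)
roi=np.zeros(z.shape,bool); roi[172:256,300:385]=1
print("yaw shelf",np.degrees(YS))
# handle
m=roi&(z>.138)&(z<.152)&(S[...,0]>-.11)&(S[...,0]<-.01); P=S[m]
k=np.polyfit(P[:,0],P[:,1],1); print("handle",m.sum(),k,"yaw deg",np.degrees(k[0]),"y at -.08",np.polyval(k,-.08),(P[:,1]-np.polyval(k,P[:,0])).std(),np.ptp(P[:,1]-np.polyval(k,P[:,0])))
# side walls
m=roi&(z>.054)&(z<.068)&(S[...,0]>-.1)&(S[...,0]<-.02)
for a,b in((-.30,-.235),(-.135,-.08)):
    q=m&(S[...,1]>a)&(S[...,1]<b); k=np.polyfit(S[q][:,0],S[q][:,1],1); print(q.sum(),k,np.polyval(k,-.08))
q=roi&(z>.01)&(z<.16)&(S[...,1]>-.26)&(S[...,1]<-.1); print("front x",np.percentile(S[q][:,0],[0,1,2,5]))
q=roi&(z>.146)&(z<.16)&(S[...,0]<-.1); print("endboard", S[q].min(0),S[q].max(0))
d=arm.camera("wrist"); print(d["hand_eye"].round(3), d["fovy"])
for s in(-.09,-.17): 
    p=fromshelf([s,-.185])
    for add in (0,np.pi):
        y=YS+add; print(s,p,arm.solve_ik([*p,.11],[np.cos(y/2),np.sin(y/2),0,0]))
for u,v in((350,97),(350,170)): print(toshelf(W[v,u]),W[v,u])
E
```

```text
yaw shelf -9.567642211914062
handle 474 [ 0.0297527  -0.18791667] yaw deg 1.7047038925711864 y at -.08 -0.1902968854545171 0.00576400237543196 0.020018689926124267
145 [-0.05206283 -0.25110142] -0.24693639569338902
97 [ 0.03025134 -0.12618288] -0.12860298737355663
front x [-0.13067567 -0.13010666 -0.12977907 -0.12904392]
endboard [-0.12935677 -0.21863779] [-0.10574039 -0.1649111 ]
[[-0.001 -0.958 -0.286  0.073]
 [ 1.    -0.001 -0.001 -0.001]
 [ 0.001 -0.286  0.958 -0.143]
 [ 0.     0.     0.     1.   ]] 63.917972849066736
-0.09 [ 0.5644027  -0.14101759] [ 0.09007314  0.88955365  0.20209319  1.59674771 -0.25032342  0.6808039
 -1.32325637]
-0.09 [ 0.5644027  -0.14101759] [ 0.45894085  0.92331591 -0.55273235  1.58361241  0.61371657  0.81411587
  1.05607823]
-0.17 [ 0.48551549 -0.12772064] [ 0.1013508   0.80343494  0.16888667  1.88719685 -0.26889282  0.47279962
 -1.27802122]
-0.17 [ 0.48551549 -0.12772064] [ 0.49143116  0.83959847 -0.55197377  1.87478352  0.7173493   0.63571522
  0.89305229]
[ 0.11101542 -0.16706061] [ 0.76560375 -0.15673889  0.26508505]
[ 0.00152569 -0.18747863] [ 0.65424329 -0.1586744   0.18755263]
```

```bash
cat >> h.py <<'E'
YT=YS+np.radians(1.7)
Q=[np.cos((YT+np.pi)/2),np.sin((YT+np.pi)/2),0,0]
def P(sx,sy,z): return [*fromshelf([sx,sy]),z]
def st(): print("t %.1f"%arm.get_time(),"tcp shelf",toshelf(arm.get_tcp_pos()).round(4),arm.get_tcp_pos().round(4),"F",np.round(arm.get_force(),1),"w",round(arm.get_grip_width(),4))
E
python3 - <<'E'
from h import *
arm.grip(.085)
arm.move_to(P(-.10,-.1905,.24),Q); st()
d=arm.camera("wrist"); cv2.imwrite("pics/w1.png",d["pixels"][...,::-1])
H=d["hand_eye"]; d["world_to_cam"]=None
from scipy.spatial.transform import Rotation as R
T=np.eye(4); T[:3,:3]=R.from_quat(arm.get_ee_rot()).as_matrix(); T[:3,3]=arm.get_tcp_pos()
d["world_to_cam"]=np.linalg.inv(T@H); W=cloud(d); np.save("pics/w1.npy",W); S=toshelf(W); z=W[...,2]
m=(z>.138)&(z<.149)&(S[...,0]>-.115)&(S[...,0]<-.02)&(abs(S[...,1]+.19)<.03); A=S[m]
k=np.polyfit(A[:,0],A[:,1],1); r=A[:,1]-np.polyval(k,A[:,0]); print(m.sum(),np.degrees(k[0]),np.polyval(k,-.085),np.percentile(r,[1,99]),np.median(z[m]))
m=(z>.146)&(z<.156)&(S[...,0]<-.1)&(S[...,0]>-.16); print(np.percentile(S[m],[1,99],axis=0))
E
```

```text
t 2.4 tcp shelf [-0.1001 -0.1915] [ 0.5534 -0.1457  0.2399] F [-0.5 -0.1  0.5] w 0.0851
3789 1.6548136741120834 -0.18896889100644176 [-0.00968697  0.00971767] 0.14366769821578912
[[-0.12909644 -0.21532609]
 [-0.11864495 -0.16467309]]
```

View pics/w1.png

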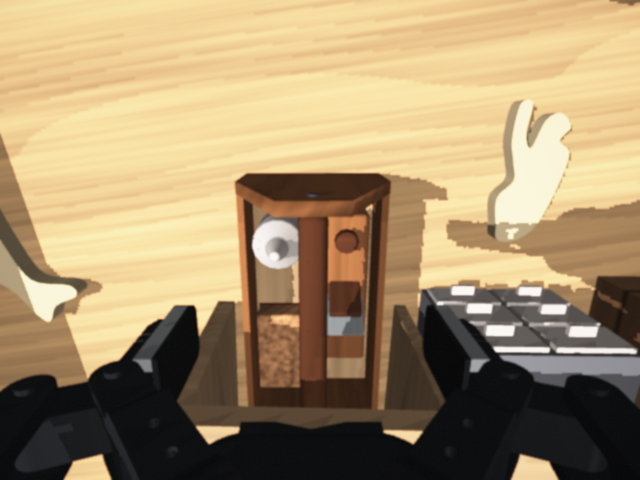

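Run:
```python
from h import *
arm.movel(P(-.085,-.189,.20),.1)
print(arm.movel(P(-.085,-.189,.111),.06,stop_force=8)); st()
arm.grip(.0,40); arm.dwell(.2); st()
f0=arm.get_force()
p=arm.get_tcp_pos(); s=toshelf(p)
# straight out along the shelf's x, slowly at first
print(arm.movel(P(s[0]-.02,s[1],p[2]),.04,stop_force=12)); st()
```

```text
False
t 4.7 tcp shelf [-0.0849 -0.189 ] [ 0.5688 -0.1458  0.1113] F [-0.  -0.2  0.1] w 0.0849
t 5.5 tcp shelf [-0.085  -0.1892] [ 0.5686 -0.146   0.111 ] F [-0.3 -2.  -0.7] w 0.0196
False
t 6.1 tcp shelf [-0.1054 -0.1893] [ 0.5485 -0.1427  0.1109] F [-4.1 -1.3  0.4] w 0.0193
```

Run:
```python
from h import *
p=arm.get_tcp_pos(); s=toshelf(p)
print(arm.movel(P(s[0]-.133,s[1],p[2]),.05,stop_force=14)); arm.dwell(.4); st()
d=arm.camera("wrist"); cv2.imwrite("pics/w2.png",d["pixels"][...,::-1])
d=arm.camera("top"); W=cloud(d); cv2.imwrite("pics/top2.png",cv2.resize(d["pixels"][140:330,200:440],None,fx=3,fy=3)[...,::-1])
S=toshelf(W); z=W[...,2]; m=(z>.056)&(z<.068)&(S[...,0]<.0)&(S[...,0]>-.3)&(abs(S[...,1]+.19)<.1)
print(np.percentile(S[m],[1,99],axis=0))
```

```text
False
t 9.3 tcp shelf [-0.2384 -0.1893] [ 0.4174 -0.1206  0.1109] F [ 1.  -1.3 -5.5] w 0.0195
[[-0.27686259 -0.25068273]
 [-0.0470344  -0.12080483]]
```

View pics/top2.png

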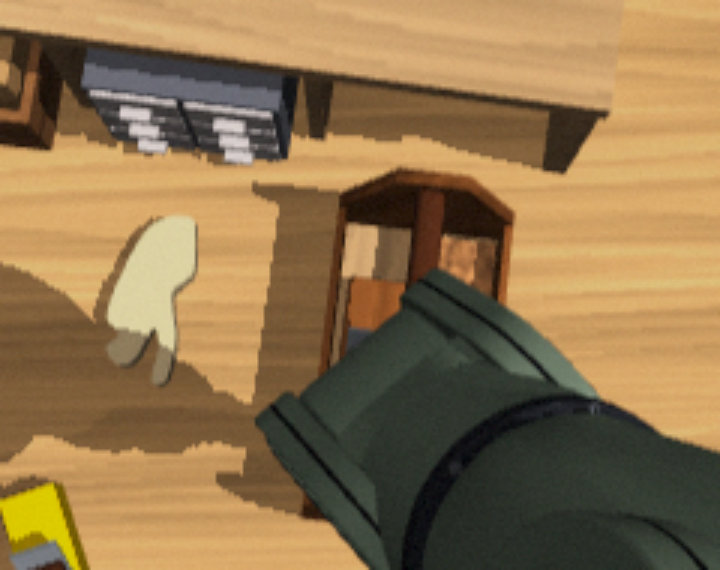

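Run:
```python
from h import *
arm.grip(.085); p=arm.get_tcp_pos()
arm.movel([p[0],p[1],.18],.1)
d=arm.camera("wrist"); cv2.imwrite("pics/w3.png",d["pixels"][...,::-1])
arm.movel(P(-.174,-.1874,.18),.1)
print(arm.movel(P(-.174,-.1874,.109),.06,stop_force=8)); st()
arm.grip(0,100); arm.dwell(.2); st(); print(arm.get_wrist_torque())
p=arm.get_tcp_pos()
arm.movel([p[0],p[1],p[2]+.02],.03); arm.dwell(.4); st(); print(arm.get_wrist_torque())
d=arm.camera("scene"); W=cloud(d); cv2.imwrite("pics/s3.png",cv2.resize(d["pixels"][120:320,200:460],None,fx=3,fy=3)[...,::-1])
d=arm.camera("top"); W=cloud(d);S=toshelf(W);z=W[...,2]
m=(z>.06)&(z<.1)&(S[...,0]<-.02)&(S[...,0]>-.3)&((abs(S[...,1]+.124)<.008)|(abs(S[...,1]+.25)<.008))
print(m.sum()); 
if m.sum()>30:
  A=np.c_[S[m],np.ones(m.sum())]; print("plane fit slopes",np.linalg.lstsq(A,z[m],rcond=None)[0],np.median(z[m]))
```

```text
False
t 13.1 tcp shelf [-0.1738 -0.1874] [ 0.4813 -0.1295  0.1093] F [ 0.3 -0.4 -0.3] w 0.0846
t 13.9 tcp shelf [-0.174  -0.1876] [ 0.4812 -0.1296  0.1092] F [-1.9 -1.4  4.8] w 0.0188
[-0.15052668  0.30443403 -0.00657433]
t 15.1 tcp shelf [-0.174  -0.1876] [ 0.4812 -0.1296  0.1292] F [-0.5 -0.4 -7.2] w 0.0192
[-0.06029686 -0.20890482 -0.02041703]
201
plane fit slopes [0.00629707 0.32741633 0.1243014 ] 0.08089650720440333
```

View pics/s3.png

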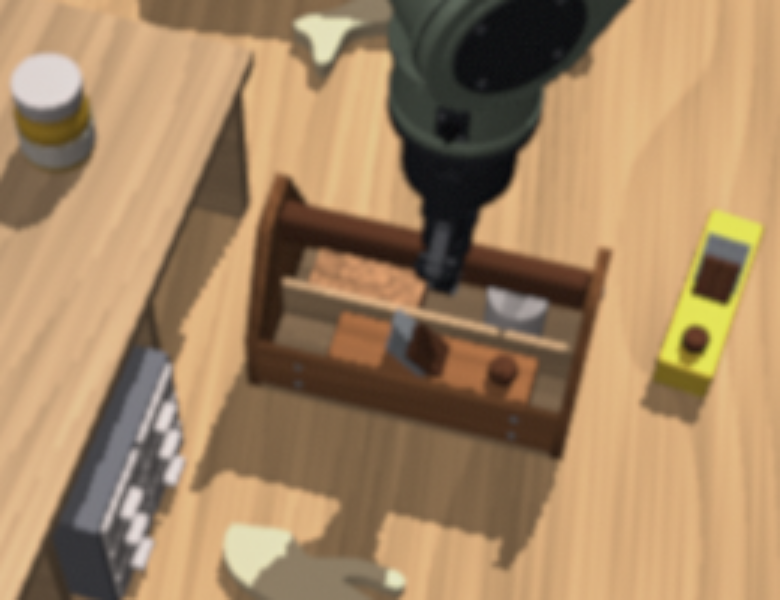

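View pics/w3.png

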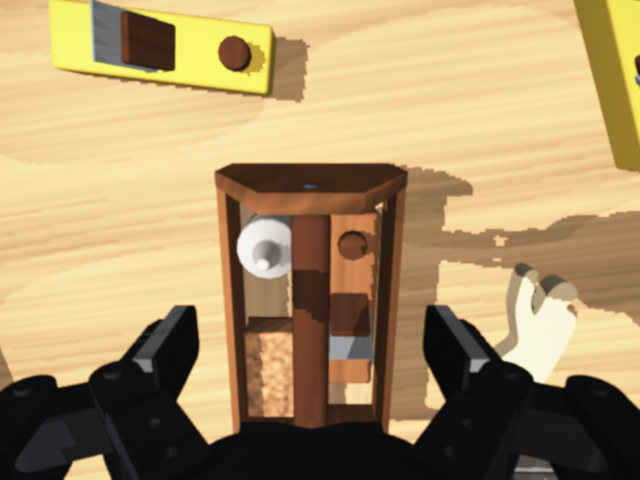

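Run:
```python
from h import *
p=arm.get_tcp_pos()
arm.movel([p[0],p[1],p[2]+.083],.05); arm.dwell(.6); st(); print(arm.get_wrist_torque())
for n in("scene","top"):
    d=arm.camera(n); W=cloud(d);S=toshelf(W);z=W[...,2]
    np.save(f"pics/{n}4.npy",W)
    if n=="scene": cv2.imwrite("pics/s4.png",cv2.resize(d["pixels"][100:320,200:460],None,fx=3,fy=2.7)[...,::-1])
    for nm,c in(("right",-.25),("left",-.124)):
      for xa,xb in((-.26,-.2),(-.13,-.07)):
        m=(z>.1)&(z<.2)&(S[...,0]>xa)&(S[...,0]<xb)&(abs(S[...,1]-c)<.012)
        if m.sum()>3: print(n,nm,xa,m.sum(),np.percentile(z[m],[50,90,97]).round(4))
    m=(z>.22)&(z<.26)&(abs(S[...,1]+.19)<.025)
    for xa,xb in((-.262,-.22),(-.12,-.065)):
        q=m&(S[...,0]>xa)&(S[...,0]<xb)
        if q.sum(): print(n,"handle",xa,q.sum(),np.percentile(z[q],[50,80]).round(4))
```

```text
t 17.6 tcp shelf [-0.174  -0.1876] [ 0.4812 -0.1296  0.2122] F [ 1.1  0.6 -6.8] w 0.0191
[0.03042401 0.19018832 0.01986923]
scene right -0.26 88 [0.1118 0.1203 0.1234]
scene right -0.13 8 [0.1144 0.1204 0.1226]
scene left -0.26 515 [0.1379 0.162  0.1644]
scene left -0.13 492 [0.138  0.1618 0.1636]
scene handle -0.262 318 [0.2432 0.2466]
scene handle -0.12 395 [0.2438 0.2467]
top left -0.26 198 [0.1604 0.1651 0.1657]
top handle -0.262 63 [0.2469 0.2483]
```

View pics/s4.png

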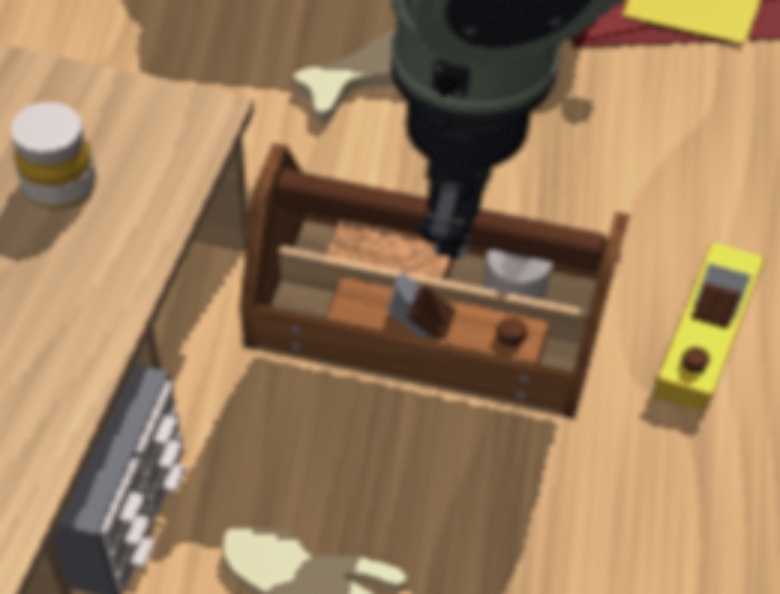

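Run:
```python
from h import *
st(); print(np.abs(arm.get_qvel()).max()); arm.close_job()
```

```text
t 17.7 tcp shelf [-0.174  -0.1876] [ 0.4812 -0.1296  0.2122] F [ 0.2 -0.7 -7.5] w 0.0189
0.018158350495082663
the job is handed in; nothing more can be done
```

The tote is out from under the shelf and held about 10 cm off the bench. I handed the job in at 17.7 s; it reports no verdict, so the result rests on my own checks.

**What I did:** I gripped the handle near its front end and slid the tote about 15 cm straight out along the shelf's axis. I then released it, gripped again near its balance point at 100 N, and lifted it.

**Slide:** After the slide, still on the bench, the tote's centre was about 162 mm in front of the shelf edge. None of the force stops tripped.

**Final hold:**
- **Height and level:** The underside is about 103 mm up. The two ends of the handle are within 1 mm of each other, and the left wall top is at the height it should have if the tote is level.
- **Grip:** The fingers are 19 mm apart on the handle, and the force reading is about 7 N, which fits the loaded tote's weight.
- **Contents:** The last picture shows all three tools inside and the glue bottle upright.
- **Surroundings:** Nothing is touching the tote. The hare and drawer unit look unmoved in the last picture. I did not re-measure the position of any of the things to be left alone.

**Check that disagreed:** A tilt fit at the 2 cm lift gave a false sideways slope, because it picked up the sides of the walls. The right wall's top was mostly hidden, so the sideways level rests on the left wall's height and the picture.

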